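Sort out the hair clips that have lost their grip

ROBOT

A 7-joint arm with a two-finger parallel gripper is mounted at the origin on the work surface. World frame = base frame: x ahead of the robot, y to its left, z up, the work surface at z = 0. Lengths are in mm, angles in rad, forces in N, time in s.
With the tool pointing down it reaches from about 400 to 850 mm from the base axis. Payload 6.9 kg.
Tool frame: the origin (TCP) lies between the finger pads; the fingertips stand 11 mm ahead of it and the grasp point (between the pads) lies 8 mm behind it (finger_overhang is the distance from the TCP to the fingertips, in mm); z points along the fingers, x is the direction in which the jaws open and shut, and the axes are right-handed (so a half turn about z gives the same grasp; the last joint's range is limited). The gripper opens to 85 mm and grips with 20 to 120 N. Pads are 22 mm wide; open, the fingers measure 114 mm over their backs; the gripper's body (76 mm by 85 mm) begins 54 mm behind the grasp point. The pads swing forward as they close: fully open they stand 13 mm farther back than shut.
Start: joints at [1.355, 0.507, -0.238, 1.5, 0.126, 1.149, -0.155], TCP at [197.642, -592.916, 242.275] pointing down, gripper open.
Joint ranges: [-3.08, 3.08], [-0.24, 2.05], [-1.43, 1.35], [0, 2.5], [-1.52, 4.66], [0.17, 1.96], [-2.89, 2.89]. Speed limits (rad/s): [2.39, 2.39, 3.14, 3.14, 3.14, 3.14, 3.14].

INTERFACE

Orientations are given as a 3x3 rotation matrix whose columns are the frame's x, y, z axes.
In Python, from cell import observe, snapshot, camera_model, job_done, finger_overhang gives the robot as it stands.
- The arm moves only by the tool drive_tool, never from a script. Its argument "commands" is a list of rows, each a list of 7 numbers: the finger opening in mm, from 0 to 85.4, then the shift along the tool's x, y, z in mm, then the turn, a rotation vector about the tool's x, y, z in rad. In form: [[fingers, tx, ty, tz, rx, ry, rz], ...]. A call has 1 to 12 rows; each row shifts and turns the pose as measured when the row begins, along the tool's axes as they then stand; what a row does not reach is not made up. A row lasts 1/8 s, in which the tool goes at most 62.5 mm and 10.7 degrees, less where a joint would pass 70% of its speed; a pose out of reach is approached as far as the arm can. A call with a gripper value outside its range is refused whole. The fingers move at their own pace and stop on an object; "squeeze" is the grip in N (left out, the last holds). Time passes only in rows, so rows that do not move let the fingers close. It gives the time, the measured TCP pose, the force and the opening at its end, in the units of the state.
- observe(): the state, without advancing time (a new reading comes with each control period).
- snapshot(name): name is "scene" or "top"; returns (picture, depth): 384x512x3 uint8, blue, green, red; 384x512 float32, mm along the optical axis (not along the pixel's ray), 0 where there is no reading.
- camera_model(name): a dict with "fx", "fy", "cx", "cy" (pixels), "k1" (the pictures are not rectified: a ray, as slopes to the right and down, at radius r is drawn at 1 + k1 r^2 times it, then the intrinsics apply), "cam_to_world" (4x4, takes a point from camera to world coordinates). Camera axes: x right, y up, looking along -z (the intrinsics and any distortion apply to the point x, -y, -z); pixel columns grow to the right and rows downward; lengths in mm; the calibration is good to about 2 mm. A picture is of the moment at which its call begins. camera_model takes no time and is no camera call.
- job_done(): hands the job in, once; it reports no verdict.
The state is a dict: "time": time; "joint_positions": joint angles; "joint_velocities": joint speeds; "joint_torque": joint torques, N m; "tcp_pos": TCP position; "orientation": TCP orientation; "ft_force": force on the tool from outside, world axes, zero at the start; "moment": the same for the moment, N m; "opening": finger opening in mm.
Only numpy, scipy, OpenCV 4.12 (cv2) and the standard library are available. Lean on these libraries where they do the work, as an engineer would, in place of code of your own. Each camera call takes 0.05 s, during which the arm holds its last target. There are 200 camera calls.

TASK

Three spring clips that look alike are bitten onto the tongues of the upright card, and two of them have gone weak. Tug every clip straight up by its barrel, without squeezing its levers, with about 7 newtons: put the two that slide off in the open round aluminium tin, and leave the one that holds firm where it is on the card, not dragged along it. Do not disturb the other things on the vanity or knock the tin about.

Things in the scene. Friction and masses are not known exactly. Their poses are not given: they have to be found in the camera images.
- clip_a: spring clip, 38 g, one of three alike: steel jaws 26 mm tall (24 mm wide along y) below a black plastic barrel, two steel levers (20 mm wide) leaning out above it; 58 mm tall in all. Origin: centre of the jaw tips; x: across the card (the jaws open along x), y: along the card, z: up. Starts biting 20 mm deep on one tongue. Two are weak, which can only be felt, not seen
- clip_b: spring clip, 38 g, one of three alike: steel jaws 26 mm tall (24 mm wide along y) below a black plastic barrel, two steel levers (20 mm wide) leaning out above it; 58 mm tall in all. Origin: centre of the jaw tips; x: across the card (the jaws open along x), y: along the card, z: up. Starts biting 20 mm deep on one tongue. Two are weak, which can only be felt, not seen
- clip_c: spring clip, 38 g, one of three alike: steel jaws 26 mm tall (24 mm wide along y) below a black plastic barrel, two steel levers (20 mm wide) leaning out above it; 58 mm tall in all. Origin: centre of the jaw tips; x: across the card (the jaws open along x), y: along the card, z: up. Starts biting 20 mm deep on one tongue. Two are weak, which can only be felt, not seen
- card_stand: clear foot, 60 x 220 x 12 mm, fixed to the table, with a stiff white plastic card 3 mm thick upright in it. Origin: centre of the foot's underside; x: across the card, y: along it, z: up. Card solid up to 47 mm (196 mm long), above that three tongues 22 mm wide along y, at y = -80, 0 and +80 mm, tops 85 mm above the table; one clip on each, its axes along the card's
- card (a joint): how far (m) the card is lifted in its foot; 0 at rest. It rides on a stiff spring, 8 N per mm after the first 1 to 2 N (the weight of card and clips): about 0.7 mm for a tug of 7 N. Closing the fingers on a clip can itself press it up or down by some newtons, so judge the pull from a force zero taken before gripping
- clip_a_tip (a point): top end of this clip's sprung lever: 15 mm out along the clip's +x and 58 mm above its jaw tips as it bites; squeezing the levers moves it towards -x and opens the jaws
- clip_b_tip (a point): top end of this clip's sprung lever: 15 mm out along the clip's +x and 58 mm above its jaw tips as it bites; squeezing the levers moves it towards -x and opens the jaws
- clip_c_tip (a point): top end of this clip's sprung lever: 15 mm out along the clip's +x and 58 mm above its jaw tips as it bites; squeezing the levers moves it towards -x and opens the jaws
- tin: open round aluminium tin, loose, 160 g, 116 mm outside diameter, wall 2.5 mm, floor 3 mm thick, 30 mm tall. Origin: centre of its underside, z up
- clip_a_mid (a point): centre of this clip's barrel, 31 mm above its jaw tips; barrel 30 mm along y, 16 along x, 12 tall. Held by its ends (fingers closing along y) the jaws are left alone and the clip can be tugged up; squeezing the levers along x opens the jaws. A good clip holds against at least 9 N of upward pull, a weak one slides up the card at under 5 N and is free after 20 mm
- clip_b_mid (a point): centre of this clip's barrel, 31 mm above its jaw tips; barrel 30 mm along y, 16 along x, 12 tall. Held by its ends (fingers closing along y) the jaws are left alone and the clip can be tugged up; squeezing the levers along x opens the jaws. A good clip holds against at least 9 N of upward pull, a weak one slides up the card at under 5 N and is free after 20 mm
- clip_c_mid (a point): centre of this clip's barrel, 31 mm above its jaw tips; barrel 30 mm along y, 16 along x, 12 tall. Held by its ends (fingers closing along y) the jaws are left alone and the clip can be tugged up; squeezing the levers along x opens the jaws. A good clip holds against at least 9 N of upward pull, a weak one slides up the card at under 5 N and is free after 20 mm
- mug: black ceramic mug of pencils, 80 mm across, about 170 mm tall with the pencils; a bystander. Origin: centre of its underside, z up
- dispenser: white plastic lever pump dispenser, 68 mm across, 173 mm tall; a bystander. Origin: centre of its underside, z up
- lipstick_stand: clear acrylic lipstick stand 70 x 150 x 45 mm with three lipsticks, 70 mm tall; a bystander. Origin: centre of its underside, z up
- lash_curler: steel eyelash curler lying flat, about 115 x 70 mm and 14 mm tall; a bystander. Origin: centre of its underside, z up
- lipstick: single black and silver lipstick tube standing upright, 20 mm across, 64 mm tall; a bystander. Origin: centre of its underside, z up
- cream_jar: small lidded jar, 56 mm across, 42 mm tall; a bystander. Origin: centre of its underside, z up

How it is judged (in metres and radians):
On the way:
1. the clip that holds has been tugged hard enough to lift the card 0.5 mm on its spring (5 to 6 N) (value of joint card above 0.0005 m), for 0.05 s.
At the end, for the whole second after the job is handed in: Both weak clips lie at rest inside the upright tin (barrel centre within 46 mm of the tin's axis and lower than 45 mm), and the good clip still sits on its tongue, within 5 mm of where it was (((distance of clip_a from where it was at the start of the episode below 0.005 m and horizontal distance between each of clip_b_mid, clip_c_mid and tin below 0.046 m and height (world z) of each of clip_b_mid, clip_c_mid below 0.045 m and linear speed of each of clip_b, clip_c below 0.02 m/s and angle between tin's own z axis and vertical below 0.1 rad) or (distance of clip_b from where it was at the start of the episode below 0.005 m and horizontal distance between each of clip_a_mid, clip_c_mid and tin below 0.046 m and height (world z) of each of clip_a_mid, clip_c_mid below 0.045 m and linear speed of each of clip_a, clip_c below 0.02 m/s and angle between tin's own z axis and vertical below 0.1 rad) or (distance of clip_c from where it was at the start of the episode below 0.005 m and horizontal distance between each of clip_a_mid, clip_b_mid and tin below 0.046 m and height (world z) of each of clip_a_mid, clip_b_mid below 0.045 m and linear speed of each of clip_a, clip_b below 0.02 m/s and angle between tin's own z axis and vertical below 0.1 rad))); the robot touches nothing.
It fails at once if a firmly biting clip (jaws pressing on the card with over 12 N in all) was dragged more than 5 mm ((distance of clip_a from where it was at the start of the episode above 0.005 m and contact force between clip_a and card_stand above 12 N) or (distance of clip_b from where it was at the start of the episode above 0.005 m and contact force between clip_b and card_stand above 12 N) or (distance of clip_c from where it was at the start of the episode above 0.005 m and contact force between clip_c and card_stand above 12 N)).
It fails at once if a clip on the card was opened by squeezing its levers ((x of clip_a_tip in the frame of clip_a below 0.0115 m and distance of clip_a from where it was at the start of the episode below 0.03 m) or (x of clip_b_tip in the frame of clip_b below 0.0115 m and distance of clip_b from where it was at the start of the episode below 0.03 m) or (x of clip_c_tip in the frame of clip_c below 0.0115 m and distance of clip_c from where it was at the start of the episode below 0.03 m)).
It fails at once if a bystander was shifted by more than 20 mm (distance of any of mug, dispenser, lipstick_stand, lash_curler, lipstick, cream_jar from where it was at the start of the episode above 0.02 m).
It fails at once if the tin was shoved more than 40 mm or tipped (distance of tin from where it was at the start of the episode above 0.04 m or angle between tin's own z axis and vertical above 0.4 rad).
It also fails if it takes over 70 s, if anything falls off the work surface, if the arm or the gripper's body presses on something with over 40 N, if the wrist force passes 120 N, or if a joint passes its speed limit or range.

## Working session

There is one attempt and no reset: what is moved stays moved. The work goes in short steps, Python scripts to look and compute and a tool call to move; the robot and the scene stay as the last step left them, time stands still between calls to the robot, and variables do not carry over. Pictures are saved under pics/ and viewed, about 8 in all and at most 12, crops included, and the job is handed in when it is done.

Besides the shell and the picture viewer there is one more tool, called after "Emit:" by a JSON object that holds its "api" and its "payload", one argument or row to a line. drive_tool: Moves the arm, as the interface text tells. Its arguments: {"type":"object","properties":{"commands":{"type":"array","items":{"type":"array","items":{"type":"number"}}},"squeeze":{"type":"number"}},"required":["commands"]}

```bash
mkdir -p pics; ls
cat > h.py <<'E'
import numpy as np, cv2
from cell import *
def cloud(name, save=None):
    im,d=snapshot(name); m=camera_model(name)
    if save: cv2.imwrite(save,im)
    h,w=d.shape
    u,v=np.meshgrid(np.arange(w),np.arange(h))
    p=np.stack([u,v],-1).reshape(-1,1,2).astype(np.float64)
    K=np.array([[m['fx'],0,m['cx']],[0,m['fy'],m['cy']],[0,0,1.]])
    s=cv2.undistortPoints(p,K,np.array([m['k1'],0,0,0.])).reshape(h,w,2)
    T=np.array(m['cam_to_world'])
    c=np.stack([s[...,0]*d,-s[...,1]*d,-d],-1)
    W=c@T[:3,:3].T+T[:3,3]
    W[d==0]=np.nan
    return im,d,W
E
python3 - <<'E'
from h import *
for n in("top","scene"):
    im,d,W=cloud(n,f"pics/{n}0.png"); np.save(n+"0.npy",W)
    T=np.array(camera_model(n)['cam_to_world']);print(n,T.round(3).tolist(), (d>0).mean())
s=observe();print({k:np.round(v,3).tolist() for k,v in s.items()},finger_overhang)
a=cv2.imread("pics/top0.png");b=cv2.imread("pics/scene0.png")
E
```

```text
pics
top [[-0.001, 0.997, -0.076, 503.1], [-1.0, -0.002, -0.017, -5.055], [-0.017, 0.076, 0.997, 1104.498], [0.0, 0.0, 0.0, 1.0]] 0.9962056477864584
scene [[-0.377, -0.503, 0.777, 1433.336], [0.926, -0.221, 0.307, 337.594], [0.017, 0.835, 0.549, 706.539], [0.0, 0.0, 0.0, 1.0]] 0.9960276285807291
{'time': 0.1, 'joint_positions': [1.354, 0.508, -0.238, 1.501, 0.126, 1.149, -0.155], 'joint_velocities': [0.0, -0.002, -0.0, -0.003, 0.001, 0.002, -0.0], 'joint_torque': [-0.005, -62.183, -2.195, -25.02, 0.012, 0.008, 0.0], 'tcp_pos': [197.449, -592.527, 241.527], 'orientation': [[0.316, -0.949, -0.001], [-0.949, -0.316, 0.002], [-0.002, 0.0, -1.0]], 'ft_force': [-0.593, -0.43, 0.514], 'moment': [0.006, -0.026, -0.004], 'opening': 85.35} 11.0
```

View pics/top0.png

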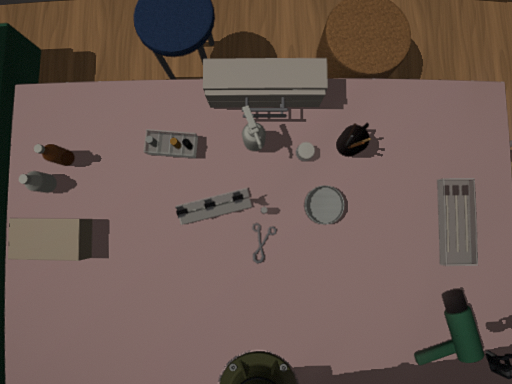

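View pics/scene0.png

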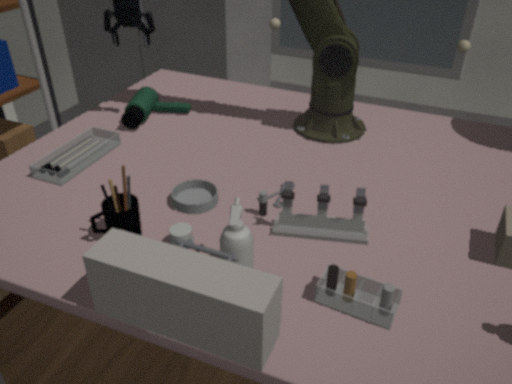

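The top view shows the three clips at about (182,211), (210,204) and (238,197), the tin at (325,206), and the lipstick at (265,210) close to the right-hand clip. The scene view agrees with this. Next I'll turn these into positions.

Run:
```python
from h import *
for n in("top","scene"):
    W=np.load(n+"0.npy"); im=cv2.imread(f"pics/{n}0.png"); g=im.max(-1)
    print(n,"table z",np.nanmedian(W[300:320,150:200,2]) if n=="top" else np.nanmedian(W[170:180,260:290,2]))
    # dark barrels / anything high in clip region
    P=W.reshape(-1,3); G=g.reshape(-1)
    roi=(P[:,0]>430)&(P[:,0]<640)&(P[:,1]>-20)&(P[:,1]<200)
    m=roi&(P[:,2]>88)&(P[:,2]<135)
    mm=m.reshape(g.shape).astype(np.uint8)
    k,l,s,c=cv2.connectedComponentsWithStats(mm)
    for i in range(1,k):
        if s[i,4]<8: continue
        q=W[l==i]; qd=W[(l==i)&(g<60)]
        print(i,s[i],"mean",q.mean(0).round(1),"min",q.min(0).round(1),"max",q.max(0).round(1),"dark",len(qd),qd.mean(0).round(1) if len(qd) else '')
    # card/foot: 5<z<88
    f=roi&(P[:,2]>6)&(P[:,2]<20)
    kk,l,s,c=cv2.connectedComponentsWithStats(f.reshape(g.shape).astype(np.uint8))
    print("foot",[(s[i].tolist(),W[l==i].mean(0).round(0).tolist()) for i in range(1,kk) if s[i,4]>15])
    t=(P[:,0]>400)&(P[:,0]<640)&(P[:,1]<-80)&(P[:,1]>-260)&(P[:,2]>22)&(P[:,2]<40)
    q=P[t][:,:2].astype(np.float32)
    if len(q): print("tin",cv2.minEnclosingCircle(q),q.mean(0))
W=np.load("top0.npy")
for nm,(a,b) in dict(lip=(265,210),curl=(258,240),jar=(306,151),disp=(253,140),mug=(352,140)).items():
    q=W[b-6:b+7,a-6:a+7].reshape(-1,3);q=q[q[:,2]>8]; print(nm,q.mean(0).round(0),q.max(0).round(0),q.min(0).round(0))
im=cv2.imread("pics/top0.png")[165:255,165:345];cv2.imwrite("pics/crop.png",cv2.resize(im,None,fx=4,fy=4,interpolation=cv2.INTER_CUBIC))
```

```text
top table z 0.12921115573067254
1 [233 191  11  13 106] mean [567.   54.  108.6] min [550.9  39.8  98.3] max [583.5  67.5 125.8] dark 82 [568.8  55.1 106.3]
2 [204 199  12  12 100] mean [548.7 131.7 107.9] min [532.4 116.9  94.1] max [562.3 147.3 127.2] dark 85 [549.3 132.5 106.8]
3 [184 208   4   8  18] mean [529.9 197.5 104.2] min [518.9 194.2  95.1] max [538.5 199.9 120.3] dark 13 [530.  197.8 103.5]
foot [([191, 188, 61, 34, 911], [549.0, 112.0, 12.0]), ([258, 232, 7, 14, 33], [446.0, -9.0, 9.0])]
tin ((552.0755004882812, -194.7613525390625), 58.01206588745117) [ 551.2482  -197.36096]
scene table z -0.750493817419283
1 [281 182  14  18 198] mean [572.1  57.3 107.8] min [552.5  42.1  88.5] max [589.9  72.7 124.3] dark 67 [578.   57.9 100. ]
2 [317 185  14  19 200] mean [552.5 134.5 108.1] min [531.1 118.9  88.1] max [570.  149.8 124.1] dark 66 [558.4 134.9  99.6]
5 [353 198   2   7  10] mean [535.9 198.1  99.2] min [528.  195.4  92.5] max [541.9 199.7 102.9] dark 2 [535.4 199.2 101.6]
foot [([260, 209, 7, 7, 34], [545.0, -12.0, 13.0]), ([272, 217, 78, 25, 957], [569.0, 114.0, 12.0])]
tin ((555.0121459960938, -194.80917358398438), 60.422157287597656) [ 555.81226 -193.60355]
lip [533. -18.  62.] [543. -10.  68.] [525. -27.  17.]
curl [442. -11.  10.] [464.  -4.  13.] [432. -19.   8.]
jar [ 708. -142.   42.] [ 726. -124.   47.] [ 689. -164.   15.]
disp [723.  12. 119.] [741.  31. 165.] [700.  -4.  53.]
mug [ 736. -273.   66.] [ 766. -246.  163.] [ 708. -306.    8.]
```

View pics/crop.png

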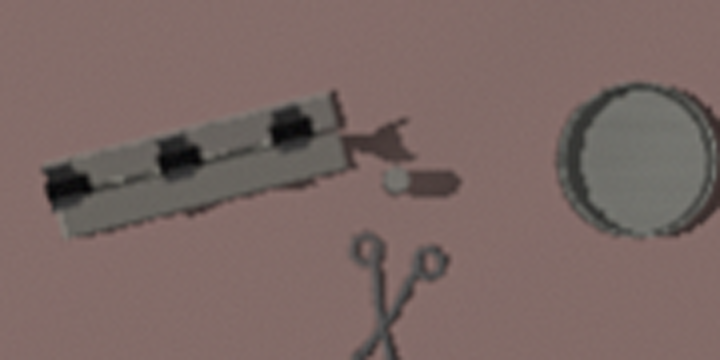

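Run:
```python
from h import *
for n in("top","scene"):
    W=np.load(n+"0.npy").reshape(-1,3); g=cv2.imread(f"pics/{n}0.png").max(-1).reshape(-1)
    roi=(W[:,0]>470)&(W[:,0]<640)&(W[:,1]>-4)&(W[:,1]<250)
    print("foot",cv2.minAreaRect(W[roi&(W[:,2]>7)&(W[:,2]<130)][:,:2].astype(np.float32)))
    a=0.234; d=np.array([np.sin(a),-np.cos(a)]); e=np.array([np.cos(a),np.sin(a)])
    c=W[roi&(W[:,2]>24)&(W[:,2]<82)][:,:2]
    if len(c): print("card",len(c),cv2.fitLine(c.astype(np.float32),cv2.DIST_HUBER,0,.01,.01).ravel())
    for c0 in((567,54),(549,131.7),(530,209.5)):
        r=W[:,:2]-c0; u=r@d; v=r@e
        m=(abs(u)<25)&(abs(v)<30)&(W[:,2]>88)&(W[:,2]<135)
        hi=m&(W[:,2]>104)
        print(c0,"u",np.percentile(u[m],[2,98]).round(1),"v",np.percentile(v[m],[2,98]).round(1),"hi u",np.percentile(u[hi],[2,98]).round(1),"v",np.percentile(v[hi],[2,98]).round(1))
```

```text
foot ((511.8633728027344, 118.93826293945312), (136.30487060546875, 229.15797424316406), 13.24222469329834)
card 57 [ 2.2054757e-01 -9.7537625e-01  5.4762793e+02  1.3039876e+02]
(567, 54) u [-13.2  13.3] v [-15.4  14.1] hi u [-10.  10.] v [-15.6  14.7]
(549, 131.7) u [-13.6  13.8] v [-14.9  12.9] hi u [-10.9   9.4] v [-15.1  13. ]
(530, 209.5) u [-14.5  14.6] v [-14.9  14.7] hi u [-10.9   9.3] v [-15.5  15.3]
foot ((515.0708618164062, 121.6203384399414), (142.12188720703125, 227.44921875), 13.251379013061523)
card 1080 [ 2.4705115e-01 -9.6900243e-01  5.5144659e+02  1.3551445e+02]
(567, 54) u [-15.9  12.1] v [-11.4  19.3] hi u [-11.8   8.1] v [-12.   19.9]
(549, 131.7) u [-16.   11.9] v [-13.3  17.7] hi u [-11.4   7.7] v [-13.9  18.4]
(530, 209.5) u [-14.9  12.8] v [-14.3  16.3] hi u [-11.    8.1] v [-14.6  16.6]
```

Emit:
{"api": "drive_tool", "payload": {
  "commands": [
    [60,0,0,0,0,0,0.087],
    [60,-50,0,0,0,0,0]
  ]
}}

```text
time: 0.35
tcp_pos: [185.9, -544.8, 239.6]
orientation: [[0.229, -0.973, -0.0], [-0.973, -0.229, 0.003], [-0.003, -0.0, -1.0]]
ft_force: [-0.4, 1.0, -0.9]
opening: 60.1
```

Emit:
{"api": "drive_tool", "payload": {
  "commands": [
    [50,-41.3,-42.5,0,0,0,0],
    [50,-41.3,-42.5,0,0,0,0],
    [50,-41.3,-42.5,0,0,0,0],
    [50,-41.3,-42.5,0,0,0,0],
    [50,-41.3,-42.5,0,0,0,0],
    [50,-41.3,-42.5,0,0,0,0],
    [50,-41.3,-42.5,0,0,0,0],
    [50,-41.3,-42.5,0,0,0,0],
    [50,-41.3,-42.5,0,0,0,0],
    [50,-41.3,-42.5,0,0,0,0],
    [50,-41.3,-42.5,0,0,0,0]
  ],
  "squeeze": 25
}}

```text
time: 1.72
tcp_pos: [544.1, 18.5, 238.8]
orientation: [[0.218, -0.976, -0.004], [-0.976, -0.218, 0.003], [-0.004, 0.003, -1.0]]
ft_force: [0.8, -1.0, 0.9]
opening: 50.2
```

Emit:
{"api": "drive_tool", "payload": {
  "commands": [
    [50,-30.5,-31.8,0,0,0,-0.014],
    [50,0,0,45,0,0,0],
    [50,0,0,42,0,0,0],
    [50,0,0,0,0,0,0]
  ]
}}

```text
time: 2.22
tcp_pos: [570.3, 64.2, 148.8]
orientation: [[0.241, -0.971, -0.004], [-0.971, -0.241, 0.007], [-0.007, 0.002, -1.0]]
ft_force: [0.7, 0.7, 0.6]
opening: 49.8
```

Run:
```python
from h import *
s=observe();print(s['tcp_pos'].round(1) if hasattr(s['tcp_pos'],'round') else s['tcp_pos'],s['ft_force'])
im,d,W=cloud("scene","pics/s1.png"); 
cv2.imwrite("pics/s1c.png",cv2.resize(im[110:250,220:400],None,fx=4,fy=4,interpolation=cv2.INTER_CUBIC))
```

```text
[570.3  64.2 148.8] [0.65770415 0.72124462 0.64650998]
```

View pics/s1c.png

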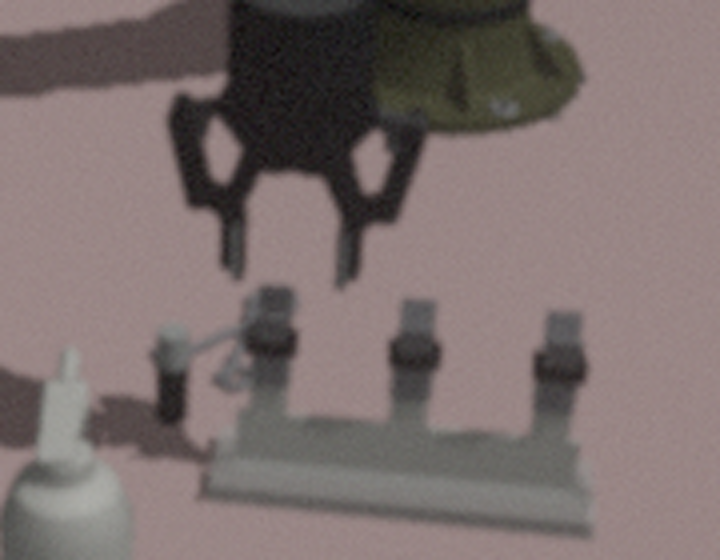

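Emit:
{"api": "drive_tool", "payload": {
  "commands": [
    [50,8.3,3.9,0,0,0,0.006],
    [50,0,0,0,0,0,0],
    [50,0,0,20,0,0,0],
    [50,0,0,18,0,0,0],
    [50,0,0,0,0,0,0]
  ]
}}

```text
time: 2.9
tcp_pos: [573.7, 53.1, 119.6]
orientation: [[0.23, -0.973, 0.011], [-0.973, -0.23, 0.007], [-0.004, -0.013, -1.0]]
ft_force: [0.3, -0.3, 0.1]
opening: 50.5
```

Emit:
{"api": "drive_tool", "payload": {
  "commands": [
    [50,-3.2,4.6,0,-0.012,0.004,0],
    [50,0,0,0,0,0,0],
    [50,0,0,0,0,0,0]
  ]
}}

```text
time: 3.28
tcp_pos: [569.5, 55.5, 122.5]
orientation: [[0.229, -0.973, 0.004], [-0.973, -0.229, 0.0], [0.001, -0.004, -1.0]]
ft_force: [0.0, -0.1, -0.3]
opening: 49.8
```

Good. Descending slowly to about z = 88.

Emit:
{"api": "drive_tool", "payload": {
  "commands": [
    [50,0,0.5,12,0,0,0],
    [50,0,0.5,12,0,0,0],
    [50,0,0,9,0,0,0],
    [50,0,0,0,0,0,0],
    [50,0,0,0,0,0,0]
  ]
}}

```text
time: 3.9
tcp_pos: [568.2, 55.2, 86.5]
orientation: [[0.229, -0.973, 0.003], [-0.973, -0.229, 0.0], [0.001, -0.003, -1.0]]
ft_force: [-0.2, 0.4, 0.6]
opening: 50.3
```

Run:
```python
from h import *
s=observe();print(s['tcp_pos'].round(1),s['ft_force'].round(2))
im,d,W=cloud("scene"); im2,d2,W2=cloud("top")
a=cv2.resize(im[130:240,230:340],(550,550),interpolation=cv2.INTER_CUBIC)
cv2.imwrite("pics/s2c.png",a)
```

```text
[568.2  55.2  86.5] [-0.21  0.38  0.56]
```

View pics/s2c.png

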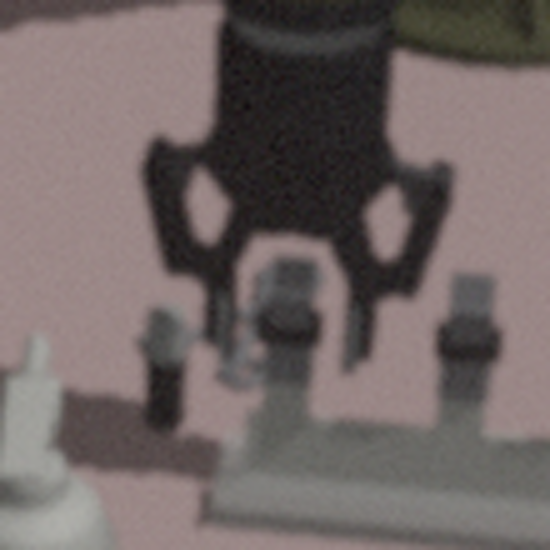

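Fingers at columns 222 and 352 straddle the barrel (column 289) and sit at the right height. I'll close on it.

Emit:
{"api": "drive_tool", "payload": {
  "commands": [
    [40,0,0,0,0,0,0],
    [25,0,0,0,0,0,0],
    [20,0,0,0,0,0,0],
    [20,0,0,0,0,0,0],
    [20,0,0,0,0,0,0]
  ],
  "squeeze": 30
}}

```text
time: 4.62
tcp_pos: [568.6, 55.2, 87.3]
orientation: [[0.229, -0.973, 0.004], [-0.973, -0.229, 0.0], [0.001, -0.004, -1.0]]
ft_force: [0.5, -0.2, -1.3]
opening: 29.3
```

Run:
```python
from h import *
s=observe();print(s['tcp_pos'].round(2),s['ft_force'].round(2),s['opening'])
```

```text
[568.59  55.22  87.27] [ 0.52 -0.23 -1.31] 29.340441778719093
```

Emit:
{"api": "drive_tool", "payload": {
  "commands": [
    [20,0,0,-0.5,0,0,0]
  ]
}}

```text
time: 4.75
tcp_pos: [568.6, 55.2, 87.7]
orientation: [[0.229, -0.973, 0.004], [-0.973, -0.229, 0.0], [0.001, -0.004, -1.0]]
ft_force: [0.1, 0.6, -2.2]
opening: 29.3
```

Emit:
{"api": "drive_tool", "payload": {
  "commands": [
    [20,0,0,-0.5,0,0,0]
  ]
}}

```text
time: 4.88
tcp_pos: [568.6, 55.2, 88.2]
orientation: [[0.229, -0.973, 0.004], [-0.973, -0.229, 0.0], [0.001, -0.004, -1.0]]
ft_force: [0.9, 0.2, -3.3]
opening: 29.4
```

Emit:
{"api": "drive_tool", "payload": {
  "commands": [
    [20,0,0,-0.5,0,0,0]
  ]
}}

```text
time: 5.0
tcp_pos: [568.6, 55.2, 88.6]
orientation: [[0.229, -0.973, 0.004], [-0.973, -0.229, 0.0], [0.001, -0.004, -1.0]]
ft_force: [0.4, 0.4, -1.9]
opening: 29.2
```

Emit:
{"api": "drive_tool", "payload": {
  "commands": [
    [20,0,0,-0.6,0,0,0]
  ]
}}

```text
time: 5.12
tcp_pos: [568.5, 55.3, 89.2]
orientation: [[0.229, -0.973, 0.004], [-0.973, -0.229, 0.0], [0.001, -0.004, -1.0]]
ft_force: [0.2, 0.7, -2.8]
opening: 29.3
```

Emit:
{"api": "drive_tool", "payload": {
  "commands": [
    [20,0,0,-0.6,0,0,0]
  ]
}}

```text
time: 5.25
tcp_pos: [568.6, 55.3, 89.9]
orientation: [[0.229, -0.973, 0.004], [-0.973, -0.229, 0.0], [0.001, -0.004, -1.0]]
ft_force: [0.8, 1.1, -2.0]
opening: 29.3
```

Emit:
{"api": "drive_tool", "payload": {
  "commands": [
    [20,0,0,-0.6,0,0,0]
  ]
}}

```text
time: 5.38
tcp_pos: [568.5, 55.3, 90.5]
orientation: [[0.229, -0.973, 0.004], [-0.973, -0.229, 0.0], [0.001, -0.004, -1.0]]
ft_force: [-0.3, 1.0, -2.0]
opening: 29.1
```

The pull stays at 2–3 N over 3 mm, so this clip is weak. I'll draw it off.

Emit:
{"api": "drive_tool", "payload": {
  "commands": [
    [20,0,0,-2,0,0,0],
    [20,0,0,-3,0,0,0],
    [20,0,0,-4,0,0,0],
    [20,0,0,-4,0,0,0],
    [20,0,0,-4,0,0,0],
    [20,0,0,-5,0,0,0],
    [20,0,0,-8,0,0,0],
    [20,0,0,0,0,0,0]
  ]
}}

```text
time: 6.38
tcp_pos: [568.8, 55.2, 123.7]
orientation: [[0.229, -0.973, 0.005], [-0.973, -0.229, 0.0], [0.001, -0.005, -1.0]]
ft_force: [-1.1, 0.5, -0.2]
opening: 29.5
```

Run:
```python
from h import *
im,d,W=cloud("scene")
cv2.imwrite("pics/s3c.png",cv2.resize(im[130:240,230:340],(440,440),interpolation=cv2.INTER_CUBIC))
```

```text
(no output)
```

View pics/s3c.png

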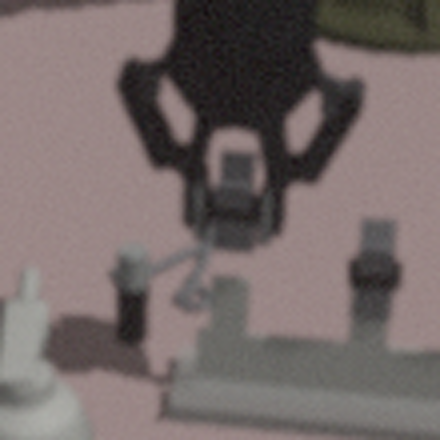

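Clip held upright and free of the card. Carrying it to the tin.

Emit:
{"api": "drive_tool", "payload": {
  "commands": [
    [20,20,6.5,-5,0,0,0],
    [20,37,12,0,0,0,0],
    [20,37,12,0,0,0,0],
    [20,37,12,0,0,0,0],
    [20,37,12,0,0,0,0],
    [20,25,8,0,0,0,0],
    [20,12,4,0,0,0,0],
    [20,0,0,0,0,0,0]
  ]
}}

```text
time: 7.42
tcp_pos: [550.0, -164.5, 126.6]
orientation: [[0.232, -0.973, 0.003], [-0.973, -0.232, 0.002], [-0.001, -0.003, -1.0]]
ft_force: [0.8, 1.0, -0.3]
opening: 29.4
```

Emit:
{"api": "drive_tool", "payload": {
  "commands": [
    [20,13,3.6,0,0,0,0],
    [20,0,0,20,0,0,0],
    [20,0,0,20,0,0,0],
    [20,0,0,18,0,0,0],
    [20,0,0,14,0,0,0],
    [20,0,0,0,0,0,0]
  ]
}}

```text
time: 8.18
tcp_pos: [552.0, -174.7, 53.2]
orientation: [[0.24, -0.971, 0.006], [-0.971, -0.24, 0.003], [-0.001, -0.006, -1.0]]
ft_force: [-0.6, -0.2, -0.3]
opening: 29.4
```

Emit:
{"api": "drive_tool", "payload": {
  "commands": [
    [20,2,2,10,0,0,0],
    [20,0,0,4,0,0,0],
    [20,0,0,0,0,0,0]
  ]
}}

```text
time: 8.55
tcp_pos: [551.4, -177.3, 39.5]
orientation: [[0.24, -0.971, 0.007], [-0.971, -0.24, 0.002], [-0.0, -0.008, -1.0]]
ft_force: [0.5, 0.0, -0.8]
opening: 29.7
```

Run:
```python
from h import *
s=observe();print(s['tcp_pos'].round(2),s['ft_force'].round(2),s['opening'])
im,d,W=cloud("scene")
cv2.imwrite("pics/s4c.png",cv2.resize(im[110:230,130:250],(480,480),interpolation=cv2.INTER_CUBIC))
```

```text
[ 551.41 -177.28   39.47] [ 0.53  0.03 -0.83] 29.699343516773613
```

View pics/s4c.png

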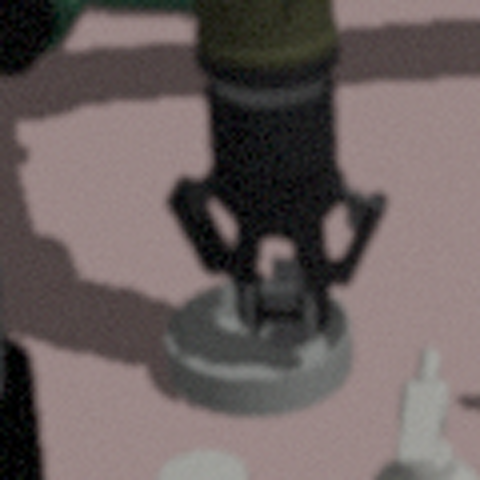

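The clip is inside the tin, clear of the rim (fingers at 240–330, rim at 165–350). I'll lower it a little and release.

Emit:
{"api": "drive_tool", "payload": {
  "commands": [
    [20,0,0,6,0,0,0],
    [20,0,0,0,0,0,0],
    [33,0,0,0,0,0,0],
    [38,0,0,0,0,0,0],
    [38,0,0,0,0,0,0]
  ]
}}

```text
time: 9.22
tcp_pos: [552.0, -177.5, 34.0]
orientation: [[0.24, -0.971, 0.009], [-0.971, -0.24, 0.002], [0.0, -0.009, -1.0]]
ft_force: [0.0, -0.0, -1.1]
opening: 38.0
```

Emit:
{"api": "drive_tool", "payload": {
  "commands": [
    [38,0,0,-10,0,0,0],
    [38,0,0,-30,0,0,0],
    [45,0,0,-40,0,0,0],
    [50,-20,-5,-25,0,0,0],
    [50,-40,-12,0,0,0,0],
    [50,-48,-16,0,0,0,0],
    [50,-48,-16,0,0,0,0],
    [50,-48,-16,0,0,0,0],
    [50,-40,-12,0,0,0,0],
    [50,-20,-6,0,0,0,0],
    [50,0,0,0,0,0,0]
  ]
}}

```text
time: 10.6
tcp_pos: [570.7, 106.5, 151.3]
orientation: [[0.237, -0.971, 0.017], [-0.971, -0.237, 0.002], [0.002, -0.017, -1.0]]
ft_force: [0.4, -0.2, -0.9]
opening: 49.8
```

Run:
```python
from h import *
im,d,W=cloud("scene"); im2,_,W2=cloud("top")
a=cv2.resize(im[150:240,140:250],(550,450),interpolation=cv2.INTER_CUBIC)
cv2.imwrite("pics/s5c.png",a)
for n,w in(("s",W),("t",W2)):
    P=w.reshape(-1,3)
    t=(P[:,0]>400)&(P[:,0]<640)&(P[:,1]<-110)&(P[:,1]>-275)&(P[:,2]>22)&(P[:,2]<80)
    print(n,cv2.minEnclosingCircle(P[t][:,:2].astype(np.float32)),P[t][:,2].max())
    c=(np.hypot(P[:,0]-553.5,P[:,1]+195)<50)&(P[:,2]>10)
    print(c.sum(),P[c].mean(0),P[c].min(0),P[c].max(0))
```

```text
s ((552.7671508789062, -192.013916015625), 61.44182205200195) 57.98010960738566
131 [ 577.01409846 -167.88216361   35.45697902] [ 552.91418472 -183.597909     11.06861193] [ 597.22781669 -152.83262663   57.98010961]
t ((552.623046875, -195.0438690185547), 58.397552490234375) 59.806180581430226
122 [ 570.95359739 -168.96854292   30.41831994] [ 550.14488393 -186.27066988   10.15582409] [ 595.83300561 -154.06026324   59.80618058]
```

View pics/s5c.png

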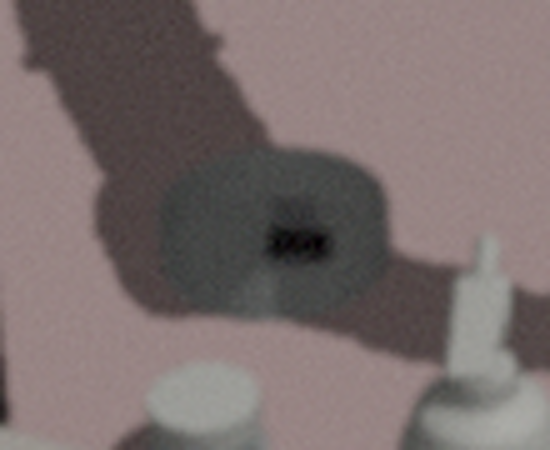

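The tin has not moved. The clip leans in it with its barrel about 33 mm from the axis, within the 46 mm limit. On to the middle clip.

Emit:
{"api": "drive_tool", "payload": {
  "commands": [
    [50,-30.4,14.3,0,-0.017,-0.002,0.007],
    [50,0,0,0,0,0,0],
    [50,0,0,0,0,0,0]
  ]
}}

```text
time: 11.08
tcp_pos: [550.4, 123.6, 150.8]
orientation: [[0.219, -0.976, -0.0], [-0.976, -0.219, -0.005], [0.004, 0.001, -1.0]]
ft_force: [0.2, -0.6, -0.5]
opening: 50.0
```

Emit:
{"api": "drive_tool", "payload": {
  "commands": [
    [50,-9.2,-1.2,0,0,0,-0.011],
    [50,0,0,0,0,0,0],
    [50,0,0,15,0,0,0],
    [50,0,0,12,0,0,0],
    [50,0,0,0,0,0,0],
    [50,0,0,0,0,0,0]
  ]
}}

```text
time: 11.82
tcp_pos: [549.9, 130.3, 120.7]
orientation: [[0.227, -0.974, -0.002], [-0.974, -0.227, -0.006], [0.005, 0.003, -1.0]]
ft_force: [0.1, 0.1, -0.0]
opening: 50.1
```

Emit:
{"api": "drive_tool", "payload": {
  "commands": [
    [50,-2.4,-0.3,0,0.004,0.005,0],
    [50,0,0,12,0,0,0],
    [50,0,0,12,0,0,0],
    [50,0,0,8,0,0,0],
    [50,0,0,0,0,0,0],
    [50,0,0,0,0,0,0]
  ]
}}

```text
time: 12.58
tcp_pos: [549.9, 132.7, 86.5]
orientation: [[0.227, -0.974, 0.004], [-0.974, -0.227, -0.01], [0.011, -0.002, -1.0]]
ft_force: [0.5, 0.4, -0.4]
opening: 50.1
```

Run:
```python
from h import *
im,d,W=cloud("scene")
cv2.imwrite("pics/s6c.png",cv2.resize(im[130:240,270:380],(550,550),interpolation=cv2.INTER_CUBIC))
```

```text
(no output)
```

View pics/s6c.png

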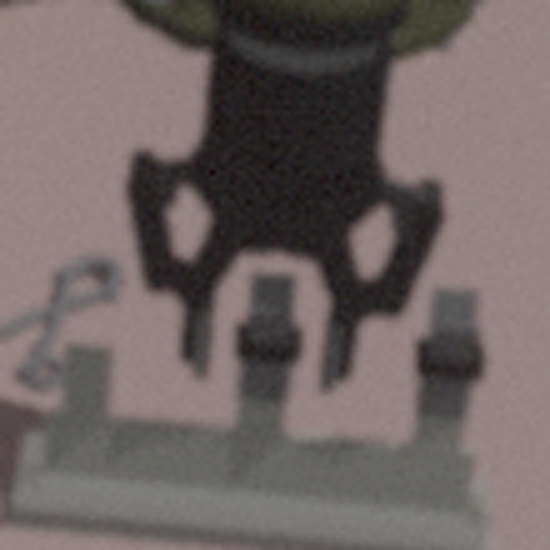

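Fingers at 198 and 333 straddle the barrel at 268. I'll close and tug in small steps.

Emit:
{"api": "drive_tool", "payload": {
  "commands": [
    [45,0,0,0,-0.002,-0.011,0],
    [40,0,0,0,0,0,0],
    [25,0,0,0,0,0,0],
    [20,0,0,0,0,0,0],
    [20,0,0,0,0,0,0],
    [20,0,0,0,0,0,0]
  ],
  "squeeze": 30
}}

```text
time: 13.38
tcp_pos: [550.3, 132.9, 87.3]
orientation: [[0.227, -0.974, 0.001], [-0.974, -0.227, 0.001], [-0.001, -0.001, -1.0]]
ft_force: [0.2, 0.2, -0.2]
opening: 29.1
```

Emit:
{"api": "drive_tool", "payload": {
  "commands": [
    [20,0,0,-0.5,0,0,0]
  ]
}}

```text
time: 13.5
tcp_pos: [550.2, 132.9, 87.6]
orientation: [[0.227, -0.974, 0.0], [-0.974, -0.227, 0.001], [-0.001, -0.001, -1.0]]
ft_force: [0.4, 0.6, -3.7]
opening: 29.4
```

Emit:
{"api": "drive_tool", "payload": {
  "commands": [
    [20,0,0,-0.5,0,0,0]
  ]
}}

```text
time: 13.62
tcp_pos: [550.1, 132.9, 87.9]
orientation: [[0.227, -0.974, 0.0], [-0.974, -0.227, 0.001], [-0.001, -0.0, -1.0]]
ft_force: [1.5, -0.6, -5.4]
opening: 29.7
```

Emit:
{"api": "drive_tool", "payload": {
  "commands": [
    [20,0,0,-0.5,0,0,0]
  ]
}}

```text
time: 13.75
tcp_pos: [550.1, 132.9, 88.0]
orientation: [[0.227, -0.974, -0.0], [-0.974, -0.227, 0.002], [-0.002, -0.0, -1.0]]
ft_force: [2.1, 0.0, -6.7]
opening: 29.6
```

This clip holds at 6.7 N. I'll hold at about 7 N briefly, then let go.

Emit:
{"api": "drive_tool", "payload": {
  "commands": [
    [20,0,0,-0.5,0,0,0]
  ]
}}

```text
time: 13.88
tcp_pos: [550.1, 132.8, 88.2]
orientation: [[0.227, -0.974, -0.0], [-0.974, -0.227, 0.002], [-0.002, 0.0, -1.0]]
ft_force: [2.1, 1.4, -8.7]
opening: 29.8
```

Emit:
{"api": "drive_tool", "payload": {
  "commands": [
    [20,0,0,-0.3,0,0,0]
  ]
}}

```text
time: 14.0
tcp_pos: [550.1, 132.8, 88.2]
orientation: [[0.227, -0.974, -0.001], [-0.974, -0.227, 0.002], [-0.002, 0.0, -1.0]]
ft_force: [2.0, -0.5, -8.4]
opening: 29.3
```

Emit:
{"api": "drive_tool", "payload": {
  "commands": [
    [20,0,0,0.6,0,0,0],
    [20,0,0,0.4,0,0,0],
    [34,0,0,0,0,0,0],
    [50,0,0,0,0,0,0],
    [50,0,0,-10,0,0,0],
    [50,0,0,-18,0,0,0],
    [50,0,0,-20,0,0,0],
    [50,0,0,-10,0,0,0],
    [50,0,0,0,0,0,0]
  ]
}}

```text
time: 15.12
tcp_pos: [550.5, 132.9, 150.9]
orientation: [[0.227, -0.974, 0.002], [-0.974, -0.227, 0.002], [-0.001, -0.002, -1.0]]
ft_force: [-0.1, 0.1, 0.1]
opening: 50.0
```

Emit:
{"api": "drive_tool", "payload": {
  "commands": [
    [50,-30,0.6,0,0,0,0],
    [50,-30,0.6,0,0,0,0],
    [50,-15,0.4,0,0,0,-0.004],
    [50,0,0,0,0,0,0],
    [50,0,0,0,0,0,0]
  ]
}}

```text
time: 15.75
tcp_pos: [531.2, 204.3, 148.6]
orientation: [[0.228, -0.974, -0.001], [-0.974, -0.228, -0.002], [0.001, 0.001, -1.0]]
ft_force: [0.7, 0.1, -0.7]
opening: 49.9
```

Run:
```python
from h import *
im,d,W=cloud("scene"); W0=np.load("scene0.npy")
a=0.234; dd=np.array([np.sin(a),-np.cos(a)]); e=np.array([np.cos(a),np.sin(a)])
for w in(W0,W):
  P=w.reshape(-1,3); r=P[:,:2]-(549.6,132.7);u=r@dd;v=r@e
  m=(abs(u)<25)&(abs(v)<25)&(P[:,2]>86)&(P[:,2]<135); print(m.sum(),P[m].mean(0).round(1),P[m].max(0).round(1))
```

```text
203 [552.5 134.5 107.8] [570.  149.8 124.1]
204 [552.7 134.4 107.5] [569.3 149.2 126.1]
```

The good clip is in its original place, agreeing to within 0.3 mm. Now the third one.

Emit:
{"api": "drive_tool", "payload": {
  "commands": [
    [50,-6,-1,0,0,0,0],
    [50,0,0,0,0,0,0],
    [50,0,0,15,0,0,0],
    [50,0,0,12,0,0,0],
    [50,0,0,0,0,0,0],
    [50,0,0,0,0,0,0]
  ]
}}

```text
time: 16.55
tcp_pos: [531.2, 208.2, 118.7]
orientation: [[0.225, -0.974, -0.002], [-0.974, -0.225, -0.003], [0.002, 0.003, -1.0]]
ft_force: [-0.2, -0.8, 0.6]
opening: 50.0
```

Emit:
{"api": "drive_tool", "payload": {
  "commands": [
    [50,-2.2,0,0,0,0,0],
    [50,0,0,11,0,0,0],
    [50,0,0,11,0,0,0],
    [50,0,0,7,0,0,0],
    [50,0,0,0,0,0,0],
    [50,0,0,0,0,0,0]
  ]
}}

```text
time: 17.3
tcp_pos: [530.7, 210.5, 87.8]
orientation: [[0.225, -0.974, -0.002], [-0.974, -0.225, -0.003], [0.002, 0.002, -1.0]]
ft_force: [0.2, 0.4, -0.4]
opening: 49.7
```

Run:
```python
from h import *
im,d,W=cloud("scene")
cv2.imwrite("pics/s7c.png",cv2.resize(im[140:240,310:410],(500,500),interpolation=cv2.INTER_CUBIC))
```

```text
(no output)
```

View pics/s7c.png

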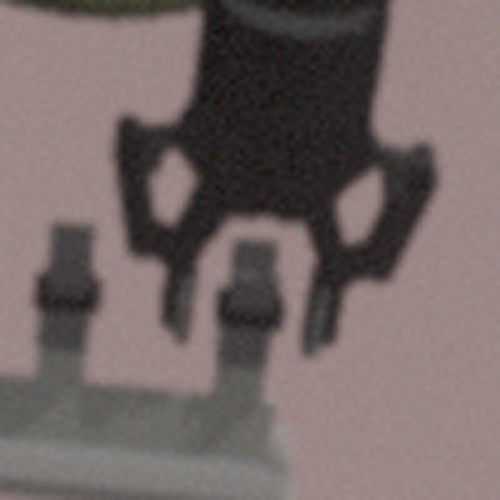

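Fingers at 180 and 320 straddle the barrel at 250. I'll close and tug.

Emit:
{"api": "drive_tool", "payload": {
  "commands": [
    [40,0,0,0,0,0,0],
    [25,0,0,0,0,0,0],
    [20,0,0,0,0,0,0],
    [20,0,0,0,0,0,0],
    [20,0,0,0,0,0,0]
  ],
  "squeeze": 30
}}

```text
time: 17.98
tcp_pos: [530.9, 210.6, 88.3]
orientation: [[0.225, -0.974, -0.001], [-0.974, -0.225, -0.002], [0.002, 0.001, -1.0]]
ft_force: [1.6, -0.7, -0.6]
opening: 29.6
```

Emit:
{"api": "drive_tool", "payload": {
  "commands": [
    [20,0,0,-0.5,0,0,0]
  ]
}}

```text
time: 18.1
tcp_pos: [530.9, 210.5, 88.7]
orientation: [[0.225, -0.974, -0.001], [-0.974, -0.225, -0.003], [0.002, 0.002, -1.0]]
ft_force: [-0.4, 0.9, -2.4]
opening: 28.6
```

Emit:
{"api": "drive_tool", "payload": {
  "commands": [
    [20,0,0,-0.5,0,0,0]
  ]
}}

```text
time: 18.23
tcp_pos: [530.9, 210.5, 89.1]
orientation: [[0.225, -0.974, -0.001], [-0.974, -0.225, -0.003], [0.002, 0.002, -1.0]]
ft_force: [1.2, -0.9, -1.6]
opening: 29.4
```

Emit:
{"api": "drive_tool", "payload": {
  "commands": [
    [20,0,0,-0.5,0,0,0],
    [20,0,0,-0.6,0,0,0]
  ]
}}

```text
time: 18.48
tcp_pos: [530.9, 210.4, 90.3]
orientation: [[0.225, -0.974, -0.001], [-0.974, -0.225, -0.003], [0.002, 0.002, -1.0]]
ft_force: [1.8, 0.6, -1.8]
opening: 29.5
```

Emit:
{"api": "drive_tool", "payload": {
  "commands": [
    [20,0,0,-0.6,0,0,0]
  ]
}}

```text
time: 18.6
tcp_pos: [530.9, 210.4, 90.9]
orientation: [[0.225, -0.974, -0.001], [-0.974, -0.225, -0.003], [0.002, 0.002, -1.0]]
ft_force: [0.4, -0.7, -2.0]
opening: 29.5
```

Also weak (about 2 N). I'll draw it off and lift it above the other clips.

Emit:
{"api": "drive_tool", "payload": {
  "commands": [
    [20,0,0,-2,0,0,0],
    [20,0,0,-4,0,0,0],
    [20,0,0,-4,0,0,0],
    [20,0,0,-5,0,0,0],
    [20,0,0,-5,0,0,0],
    [20,0,0,-10,0,0,0],
    [20,0,0,-20,0,0,0],
    [20,0,0,-20,0,0,0],
    [20,0,0,-15,0,0,0],
    [20,0,0,0,0,0,0]
  ]
}}

```text
time: 19.85
tcp_pos: [531.1, 211.1, 182.4]
orientation: [[0.225, -0.974, 0.001], [-0.974, -0.225, -0.002], [0.002, -0.0, -1.0]]
ft_force: [0.8, -0.5, 0.4]
opening: 29.2
```

Emit:
{"api": "drive_tool", "payload": {
  "commands": [
    [20,25,5,0,0,0,0],
    [20,45,9.5,0,0,0,0],
    [20,48,10,0,0,0,0],
    [20,48,10,0,0,0,0],
    [20,48,10,0,0,0,0],
    [20,48,10,0,0,0,0],
    [20,48,10,0,0,0,0],
    [20,40,8,0,0,0,0],
    [20,25,5,0,0,0,0],
    [20,10,2,0,0,0,0],
    [20,0,0,0,0,0,0]
  ]
}}

```text
time: 21.22
tcp_pos: [537.8, -192.8, 175.4]
orientation: [[0.228, -0.974, -0.009], [-0.974, -0.228, 0.001], [-0.003, 0.008, -1.0]]
ft_force: [-0.6, 0.2, -0.4]
opening: 29.1
```

Emit:
{"api": "drive_tool", "payload": {
  "commands": [
    [20,15,1.3,0,0.008,0.003,0],
    [20,0,0,0,0,0,0],
    [20,0,0,30,0,0,0],
    [20,0,0,32,0,0,0],
    [20,0,0,28,0,0,0],
    [20,0,0,10,0,0,0],
    [20,0,0,0,0,0,0]
  ]
}}

```text
time: 22.1
tcp_pos: [543.1, -202.1, 74.7]
orientation: [[0.236, -0.972, 0.005], [-0.972, -0.236, 0.002], [-0.001, -0.005, -1.0]]
ft_force: [0.3, 0.1, 0.2]
opening: 28.9
```

Emit:
{"api": "drive_tool", "payload": {
  "commands": [
    [20,5,4.5,0,-0.005,0,0],
    [20,0,0,0,0,0,0],
    [20,0,0,14,0,0,0],
    [20,0,0,14,0,0,0],
    [20,0,0,7,0,0,0],
    [20,0,0,0,0,0,0],
    [20,0,0,0,0,0,0]
  ]
}}

```text
time: 22.98
tcp_pos: [541.0, -208.7, 39.5]
orientation: [[0.236, -0.972, 0.003], [-0.972, -0.236, -0.001], [0.001, -0.003, -1.0]]
ft_force: [0.2, -0.4, -1.1]
opening: 29.5
```

Run:
```python
from h import *
im,d,W=cloud("scene")
cv2.imwrite("pics/s8c.png",cv2.resize(im[120:230,130:250],(600,550),interpolation=cv2.INTER_CUBIC))
```

```text
(no output)
```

View pics/s8c.png

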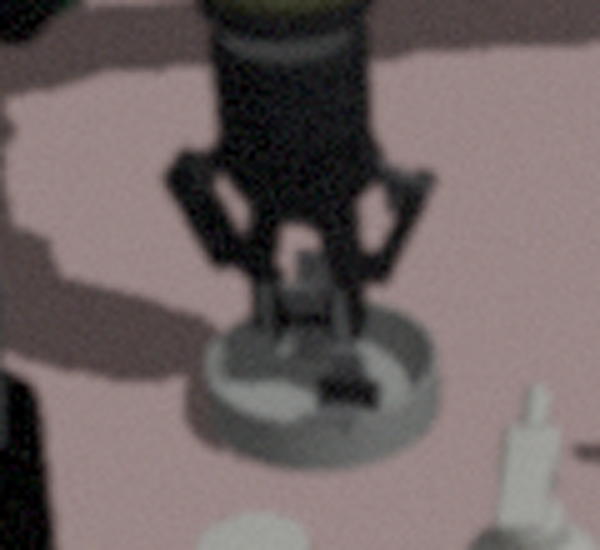

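Clip 3 hangs in the tin at (300,300), behind and clear of clip 1 at (347,392). I'll lower it a little, release and retreat.

Emit:
{"api": "drive_tool", "payload": {
  "commands": [
    [20,0,0,5,0,0,0],
    [20,0,0,0,0,0,0],
    [33,0,0,0,0,0,0],
    [37,0,0,0,0,0,0],
    [37,0,0,0,0,0,0]
  ]
}}

```text
time: 23.65
tcp_pos: [541.7, -208.9, 35.1]
orientation: [[0.236, -0.972, 0.004], [-0.972, -0.236, -0.001], [0.002, -0.004, -1.0]]
ft_force: [0.5, -0.6, -0.0]
opening: 37.2
```

Emit:
{"api": "drive_tool", "payload": {
  "commands": [
    [37,0,0,-8,0,0,0],
    [37,0,0,-20,0,0,0],
    [37,0,0,-40,0,0,0],
    [40,0,0,-50,0,0,0],
    [40,0,0,-40,0,0,0],
    [40,40,20,0,0,0,0],
    [40,45,20,0,0,0,0],
    [40,45,20,0,0,0,0],
    [40,30,10,0,0,0,0],
    [40,0,0,0,0,0,0],
    [40,0,0,0,0,0,0]
  ]
}}

```text
time: 25.02
tcp_pos: [511.1, -383.7, 205.5]
orientation: [[0.24, -0.971, 0.01], [-0.971, -0.24, -0.003], [0.006, -0.009, -1.0]]
ft_force: [-0.5, 1.2, -1.0]
opening: 39.9
```

Run:
```python
from h import *
im,d,W=cloud("scene"); im2,_,W2=cloud("top")
a=cv2.resize(im[150:240,140:250],(400,327),interpolation=cv2.INTER_CUBIC)
b=cv2.resize(im2[150:270,165:365],(400,240),interpolation=cv2.INTER_CUBIC)
cv2.imwrite("pics/s9c.png",np.vstack([a,b]))
for n,w,i in(("s",W,im),("t",W2,im2)):
    P=w.reshape(-1,3); g=i.max(-1).reshape(-1)
    t=(abs(P[:,0]-553)<90)&(abs(P[:,1]+194)<75)&(P[:,2]>22)&(P[:,2]<90)
    print(n,cv2.minEnclosingCircle(P[t][:,:2].astype(np.float32)),P[t][:,2].max())
    inn=(np.hypot(P[:,0]-553,P[:,1]+194)<56)
    m=(inn&(g<40)&(P[:,2]>8)).reshape(i.shape[:2]).astype(np.uint8)
    k,l,s,c=cv2.connectedComponentsWithStats(m)
    for j in range(1,k):
        if s[j,4]>5:
            q=w[l==j]; print(s[j,4],q.mean(0).round(1),q.max(0).round(1),"r",np.hypot(*(q.mean(0)[:2]-(553,-194))).round(1))
```

```text
s ((554.5090942382812, -194.19070434570312), 61.689544677734375) 57.48973999514578
78 [ 574.8 -184.    23.6] [ 583.8 -156.1   36.1] r 24.0
t ((552.0053100585938, -194.5542755126953), 58.25613784790039) 57.935005363354094
80 [ 565.7 -183.2   27.8] [ 577.1 -156.3   57.6] r 16.7
```

View pics/s9c.png

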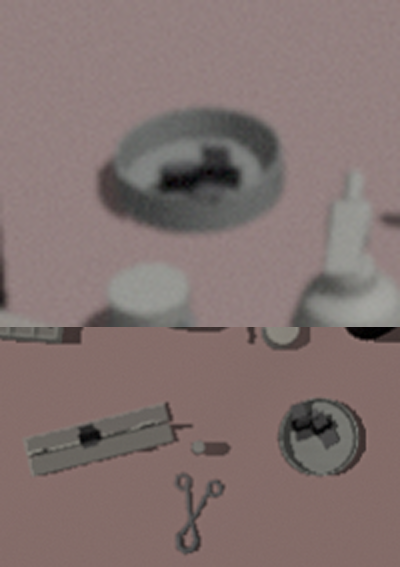

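```bash
python3 -c "
from cell import *
print(job_done())"
```

```text
the job is handed in; nothing more can be done
None
```

I tugged all three clips by their barrels. The two outer ones were weak and are now in the tin; the middle one held and is still on the card. I handed the job in at about 25 s of the 70 s allowed, and `job_done()` gives no verdict.

- **Weak clips:** both outer clips slid off at about 2–3 N. After release, the camera shows both lying in the upright tin. Their barrels merge into one dark patch whose centre is about 17–24 mm from the tin's axis. I put the first clip's barrel at about 33 mm from the axis when it was alone. The scene view puts the dark patch no higher than about 36 mm; the top view's 58 mm reading is probably a lever end.
- **Good clip:** it held at 6.7–8.7 N, a little above the 7 N asked, for about 0.4 s. I then lowered and released it. It matches its starting position to within 0.3 mm in the scene view.
- **Tin and bystanders:** the tin moved no more than about 2 mm by measurement. The other things near the path look untouched in the last picture, though I did not measure them.

The two cameras disagreed by about 3 mm across the card at the start, so I averaged them. Close-up pictures confirmed the centring before each grip.

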